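Hold the loaf maker's dispenser over its screw holes

ROBOT

A 6-joint arm with a two-finger parallel gripper is mounted at the origin on the work surface. World frame = base frame: x ahead of the robot, y to its left, z up, the work surface at z = 0. Lengths are in mm, angles in rad, forces in N, time in s.
With the tool pointing down it reaches from about 275 to 750 mm from the base axis. Payload 10.2 kg.
Tool frame: the origin (TCP) lies between the finger pads; the fingertips stand 11 mm ahead of it and the grasp point (between the pads) lies 8 mm behind it (ctrl.tip_extent is the distance from the TCP to the fingertips, in mm); z points along the fingers, y is the direction in which the jaws open and shut (so a half turn about z gives the same grasp; the last joint's range is limited). The gripper opens to 85 mm and grips with 20 to 120 N. Pads are 22 mm wide; open, the fingers measure 114 mm over their backs; the gripper's body (76 mm by 85 mm) begins 54 mm behind the grasp point. The pads swing forward as they close: fully open they stand 13 mm farther back than shut.
Start: joints at [-1.388, 0.313, 1.498, -0, 1.331, -0.223], TCP at [207.234, -482.375, 242.294] pointing down, gripper open.
Joint ranges: [-2.94, 2.94], [-0.97, 2.17], [0.19, 2.56], [-1.23, 4.37], [0.02, 3.11], [-2.88, 2.88]. Speed limits (rad/s): [2.39, 2.39, 3.01, 3.14, 3.14, 3.14].

INTERFACE

Orientations are given as a unit quaternion [w, x, y, z].
In Python, from rig import ctrl gives the robot as it stands.
- The arm moves only by the tool apply_moves, never from a script. Its argument "commands" is a list of rows, each a list of 5 numbers: the finger opening in cm, from 0 to 8.54, then the shift along the tool's x, y, z in cm, then the turn about the tool's z in rad. In form: [[jaw, dx, dy, dz, roll], ...]. A call has 1 to 12 rows; each row shifts and turns the commanded pose from where the row before left it, along the tool's axes as they then stand; what a row does not reach is not made up. A row lasts 1/12 s, in which the tool goes at most 41.7 mm and 7.16 degrees, less where a joint would pass 70% of its speed; a pose out of reach is approached as far as the arm can. A call with a gripper value outside its range is refused whole. The fingers move at their own pace and stop on an object; "squeeze" is the grip in N (left out, the last holds). Time passes only in rows, so rows that do not move let the fingers close. It gives the time, the measured TCP pose, the force and the opening at its end, in the units of the state.
- ctrl.sense(): the state, without advancing time (a new reading comes with each control period).
- ctrl.capture(name): name is "scene" or "top"; returns the picture (480x640x3 uint8, red, green, blue); there is no depth.
- ctrl.camera_info(name): a dict with "fov_y" (degrees; the focal length in pixels is half the picture's height over the tangent of half this angle, whatever the lens; pixels are square), "cx", "cy" (the principal point, pixels), "camera_from_world" (4x4, takes a point from world to camera coordinates). Camera axes: x right, y down, z forward; pixel columns grow to the right and rows downward; lengths in mm; the calibration is good to about 2 mm. A picture is of the moment at which its call begins. camera_info takes no time and is no camera call.
- ctrl.finish_job(): hands the job in, once; it reports no verdict.
The state is a dict: "time_s": time; "joints": joint angles; "dq": joint speeds; "tau": joint torques, N m; "eef_pos": TCP position; "ee_rot": TCP orientation; "force": force on the tool from outside, world axes, zero at the start; "wrist_torque": the same for the moment, N m; "grip_width": opening from 0.0 (shut) to 1.0 (fully open).
Only numpy, scipy, OpenCV 4.12 (cv2) and the standard library are available. Lean on these libraries where they do the work, as an engineer would, in place of code of your own. Each camera call takes 0.05 s, during which the arm holds its last target.

TASK

Pick up the loaf maker's fruit-and-nut dispenser by its hopper, with a light grip because the walls are thin, and bring it over the opening in the loaf maker's lid, with its three flange holes directly above the three threaded holes (two at the wide end, one at the narrow end). Finish while still holding it there, level, steady and hovering about a centimetre above the lid without ever touching the machine with it, so that I can start the screws. Leave everything else where it is.

Things in the scene. Friction and masses are not known exactly. Their poses are not given: they have to be found in the camera images.
- dispenser: Grey plastic dispenser, 0.1-0.2 kg, loose. Origin: flange underside below hopper centre, z up. Hopper: x -23..23, y -38..38, z 4..46 mm; flat long walls (x = +-23). Flange 4 mm thick: 80 wide (x) at y 39..69 (wide end), 60 under the hopper, 34 at y -69..-39 (narrow end). y points to the robot's left within 60 deg. Thin walls: they crack if a finger presses on them with over 40 N; 20 N holds it well.
- hole0 (a point): Centre of the flange hole at (28, 54, 0) mm in the dispenser's frame (wide end), on the underside.
- hole1 (a point): Centre of the flange hole at (-28, 54, 0) mm in the dispenser's frame (wide end), on the underside.
- hole2 (a point): Centre of the flange hole at (0, -54, 0) mm in the dispenser's frame (narrow end), on the underside.
- loafmaker: White loaf maker, 345 mm wide (y), 235 deep (x), fixed, front towards the robot within 15 deg. Origin: centre of its underside, z up. Flat level lid top 235 mm above the counter at x -105..105, y -53..163 mm, nothing above it; lower control deck (about 213 mm) at y -161..-65.
- seat (a point): Centre of the dispenser's place, at (35, 55, 235) mm in the loaf maker's frame, axes as the loaf maker's: an opening 34 (x) by 60 mm (y) in the lid top, three threaded holes about it. With the dispenser's origin above this point and its x and y axes along the loaf maker's, all holes are in line.
- thread0 (a point): Threaded hole, 6 mm bore in a brass insert flush with the lid top, at (28, 54, 0) mm from the seat; belongs to hole0.
- thread1 (a point): Threaded hole as thread0, at (-28, 54, 0) mm from the seat; belongs to hole1.
- thread2 (a point): Threaded hole as thread0, at (0, -54, 0) mm from the seat, towards the control deck; belongs to hole2.
- bowl: Round glass bowl, 180 mm across, 85 mm high; a bystander. Origin: centre of its underside.
- loaf_pan: Dark steel loaf pan with a bail, 160 x 140 mm, 130 mm high; a bystander. Origin: centre of its underside.
- whisk: Stainless steel whisk, 270 mm long, lying along its x axis, up to 60 mm high; a bystander. Origin: on the counter near its middle.
- scraper: Yellow silicone scraper, 235 mm long, 11 mm high, lying along its x axis; a bystander. Origin: on the counter near its middle.
- spoon_rest: Wooden spoon rest, 85 x 225 mm, 17 mm high; a bystander. Origin: underside.
- screwdriver: Black-handled screwdriver, 180 mm long, 26 mm high, lying along its x axis; a bystander. Origin: on the counter under its middle.
- saucer: White saucer, 110 mm across, 16 mm high, with the three screws in it; a bystander. Origin: centre of its underside.
There are look-alikes about, which are no part of the job. Of the things that look like the dispenser, the smaller one is meant.

How it is judged:
By the outcome, as a careful person would: the job done as asked, in the order asked, and still so for the second after the job is handed in, while the arm keeps its last pose, push and grip.
It also fails if it takes over 43 s, if anything falls off the work surface, if the arm or the gripper's body presses on something with over 40 N, if the wrist force passes 120 N, or if a joint passes its speed limit or range.

## Working session

There is one attempt and no reset: what is moved stays moved. The work goes in short steps, Python scripts to look and compute and a tool call to move; the robot and the scene stay as the last step left them, time stands still between calls to the robot, and variables do not carry over. Pictures are saved under pics/ and viewed, and the job is handed in when it is done.

Besides the shell and the picture viewer there is one more tool, called after "Call:" as name(argument=value, ...), one argument or row to a line, values as JSON. apply_moves: Moves the arm, as the interface text tells. Its arguments: {"type":"object","properties":{"commands":{"type":"array"},"squeeze":{"type":"number"}},"required":["commands"]}

```bash
ls; mkdir -p pics
python3 - <<'E'
from rig import ctrl
import cv2,numpy as np
for n in("scene","top"):
    im=ctrl.capture(n);cv2.imwrite(f"pics/{n}0.png",im[:,:,::-1]);i=ctrl.camera_info(n)
    print(n,i["fov_y"],i["cx"],i["cy"]);print(np.round(np.array(i["camera_from_world"]),4), list(i))
print(ctrl.sense(),ctrl.tip_extent)
E
```

```text
pics
scene 42.45063937065897 318.69099872631404 240.96896023681708
[[-7.0280000e-01  7.1130000e-01  7.7000000e-03  3.4667860e+02]
 [ 4.9340000e-01  4.9530000e-01 -7.1500000e-01 -1.7054650e+02]
 [-5.1250000e-01 -4.9870000e-01 -6.9900000e-01  2.0846061e+03]
 [ 0.0000000e+00  0.0000000e+00  0.0000000e+00  1.0000000e+00]] ['fov_y', 'cx', 'cy', 'camera_from_world']
top 51.34811612907319 323.14675948676063 233.41573565214307
[[ 2.9200000e-02 -9.9960000e-01  3.3000000e-03 -1.3994900e+01]
 [-9.9840000e-01 -2.9300000e-02 -4.9300000e-02  5.2268310e+02]
 [ 4.9400000e-02 -1.8000000e-03 -9.9880000e-01  1.4249029e+03]
 [ 0.0000000e+00  0.0000000e+00  0.0000000e+00  1.0000000e+00]] ['fov_y', 'cx', 'cy', 'camera_from_world']
{'time_s': 0.1, 'joints': array([-1.38840855e+00,  3.13405846e-01,  1.49835283e+00,  2.07501340e-06,
        1.33101034e+00, -2.23369930e-01]), 'dq': array([-0.00036677, -0.00115906, -0.00147869,  0.00169532, -0.0008892 ,
       -0.00226854]), 'tau': array([ 2.23590236e-03, -4.12898827e+01, -2.60141319e+01, -1.90261126e-04,
        3.10363692e-03,  7.88617513e-06]), 'eef_pos': array([ 207.18898116, -482.15221167,  241.7893772 ]), 'ee_rot': array([-5.88038370e-04,  9.79490458e-01,  2.01489695e-01,  1.30591150e-05]), 'force': array([-9.84635643e-01,  4.32074280e-04,  5.00009151e-01]), 'wrist_torque': array([-0.0397308 ,  0.02716243,  0.00668263]), 'grip_width': 0.9995513299122417} 11.0
```

```bash
ls -la
```

```text
total 12
drwxr-xr-x  3 agent agent 4096 Dec  6 12:47 .
drwxr-xr-x 23 root  root  4096 Dec  6 12:47 ..
drwxr-xr-x  2 agent agent 4096 Dec  6 12:48 pics
```

View pics/scene0.png

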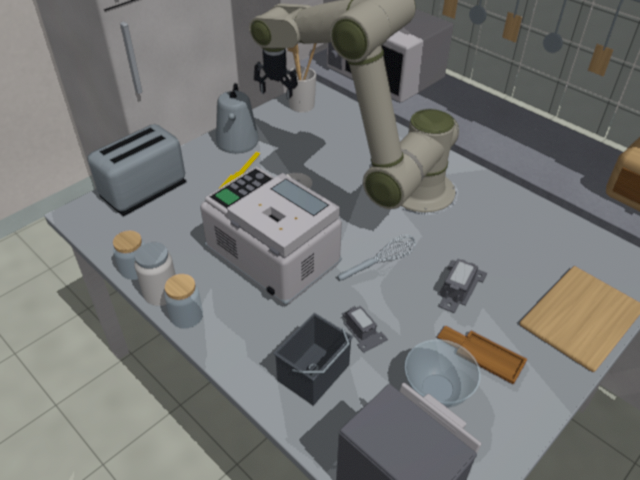

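View pics/top0.png

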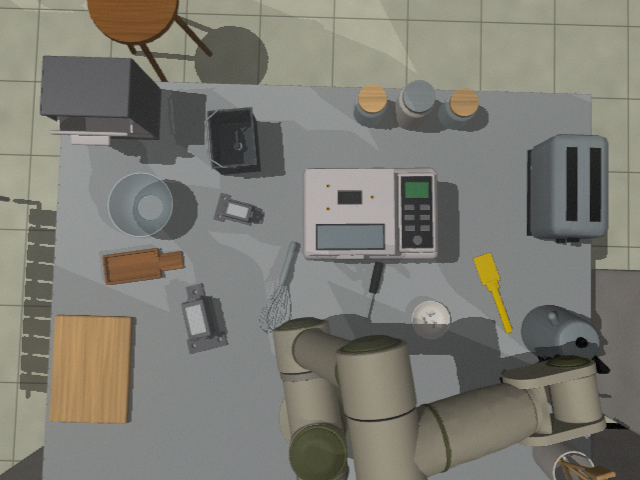

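Scene and top pictures: the dispenser look-alikes are A at top (238,209) / scene (362,325), and B at top (198,318) / scene (461,280). A looks smaller. The loaf maker is at top (370,213), with brass inserts at about (328,186), (328,209) and (372,197) around the opening at (350,197).

Run:
```python
import cv2
im=cv2.imread("pics/top0.png")
a=cv2.resize(im[185:235,205:275],None,fx=8,fy=8,interpolation=cv2.INTER_CUBIC)
cv2.imwrite("pics/cA.png",a)
a=cv2.resize(im[160:270,295:445],None,fx=5,fy=5,interpolation=cv2.INTER_CUBIC)
cv2.imwrite("pics/cL.png",a)
a=cv2.resize(im[275:360,170:240],None,fx=7,fy=7,interpolation=cv2.INTER_CUBIC)
cv2.imwrite("pics/cB.png",a)
im=cv2.imread("pics/scene0.png")
a=cv2.resize(im[295:355,330:400],None,fx=8,fy=8,interpolation=cv2.INTER_CUBIC)
cv2.imwrite("pics/cAs.png",a)
a=cv2.resize(im[160:300,195:345],None,fx=4,fy=4,interpolation=cv2.INTER_CUBIC)
cv2.imwrite("pics/cLs.png",a)
```

```text
(no output)
```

View pics/cA.png

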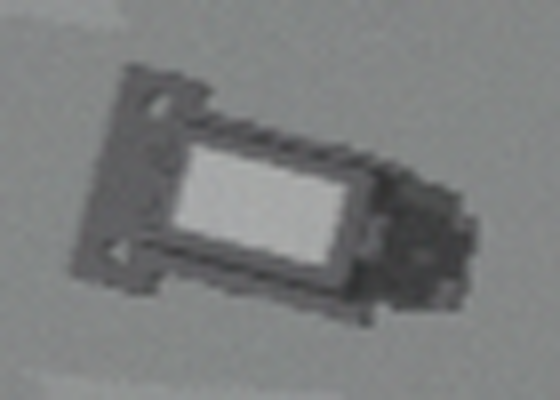

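View pics/cL.png

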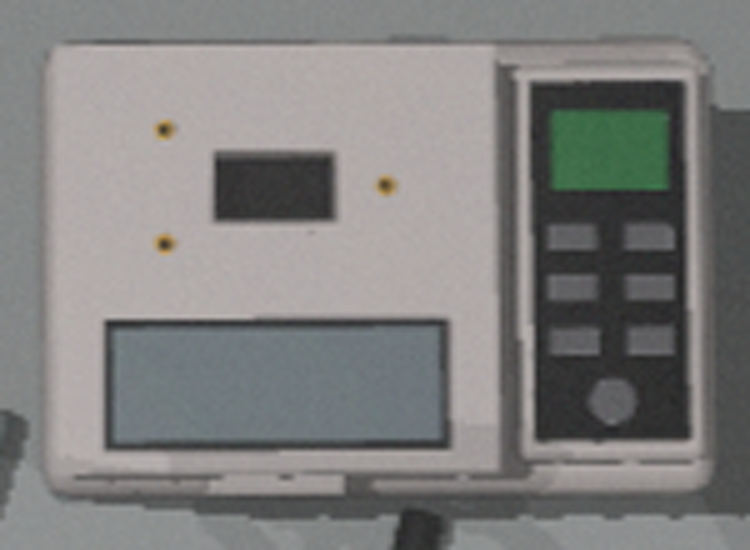

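View pics/cB.png

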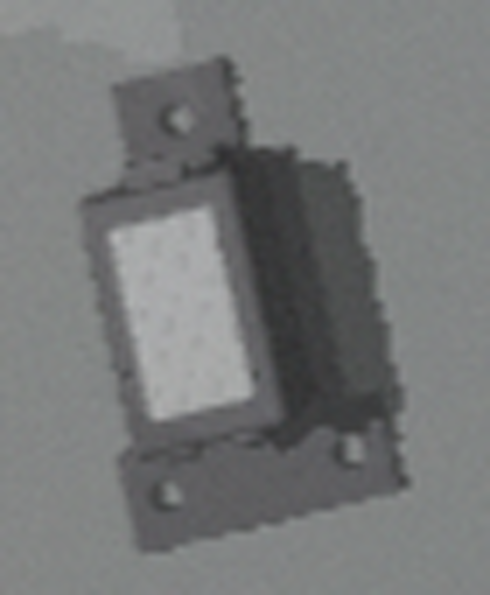

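View pics/cAs.png

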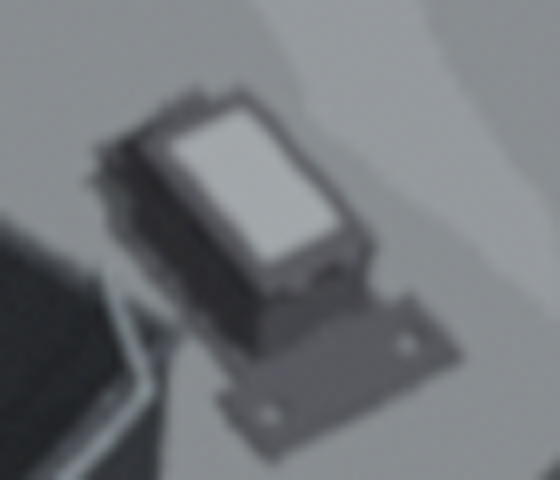

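View pics/cLs.png

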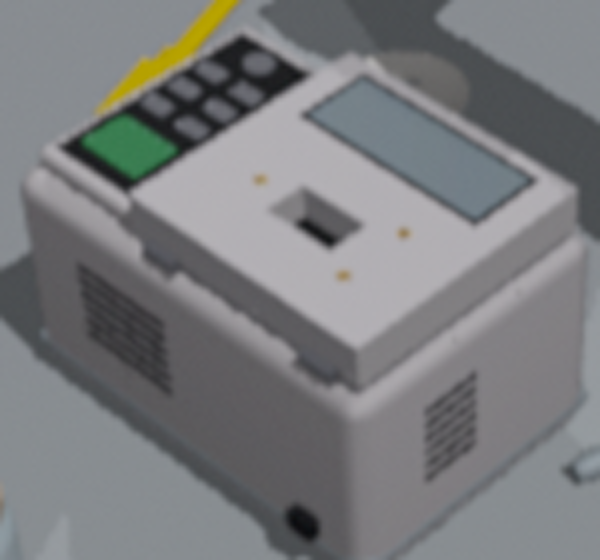

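```bash
cat > h.py <<'E'
import numpy as np
from rig import ctrl
from scipy.optimize import least_squares
C={}
for n in("scene","top"):
    i=ctrl.camera_info(n);C[n]=(240/np.tan(np.radians(i["fov_y"])/2),i["cx"],i["cy"],np.array(i["camera_from_world"]))
def proj(n,P):
    f,cx,cy,T=C[n];P=np.atleast_2d(P);q=P@T[:3,:3].T+T[:3,3]
    return np.c_[f*q[:,0]/q[:,2]+cx,f*q[:,1]/q[:,2]+cy]
def unproj(n,uv,z):
    f,cx,cy,T=C[n];R=T[:3,:3];c=-R.T@T[:3,3]
    d=R.T@np.array([(uv[0]-cx)/f,(uv[1]-cy)/f,1]);return c+d*(z-c[2])/d[2]
def cr(u,v,s,ox,oy): return ((u+.5)/s-.5+ox,(v+.5)/s-.5+oy)
def pose(p,z,M):
    M=np.atleast_2d(np.array(M,float));c,s=np.cos(p[2]),np.sin(p[2])
    return np.c_[p[0]+c*M[:,0]-s*M[:,1],p[1]+s*M[:,0]+c*M[:,1],M[:,2]+z]
def fit(obs,z,p0):
    # obs: list of (cam,uv,model)
    def r(p):return np.concatenate([(proj(n,pose(p,z,m))[0]-uv) for n,uv,m in obs])
    s=least_squares(r,p0,x_scale=[10,10,.1]);return s.x,s.fun.reshape(-1,2)
E
cat > f0.py <<'E'
from h import *
T=lambda u,v:cr(u,v,8,205,185)
S=lambda u,v:cr(u,v,8,330,295)
D=[("top",T(157,105),(28,54,2)),("top",T(122,250),(-28,54,2)),("top",T(261,204),(0,0,46)),
("scene",S(270,415),(28,54,2)),("scene",S(408,343),(-28,54,2)),("scene",S(256,184),(0,0,46))]
T=lambda u,v:cr(u,v,5,295,160)
S=lambda u,v:cr(u,v,4,195,160)
L=[("top",T(165,129),(28,54,0)),("top",T(165,243),(-28,54,0)),("top",T(386,185),(0,-54,0)),
("scene",S(343,275),(28,54,0)),("scene",S(403,233),(-28,54,0)),("scene",S(260,180),(0,-54,0))]
for nm,O,z in(("disp",D,0),("seat",L,235)):
    for sel in("top","scene",""):
        o=[k for k in O if sel in k[0]]
        p,r=fit(o,z,[600,100,0]);print(nm,sel,p.round(3),r.round(1).tolist())
for n in C:
    T=C[n][3];print(n,-T[:3,:3].T@T[:3,3])
E
python3 f0.py
```

```text
disp top [ 5.80475e+02  2.45009e+02 -2.18000e-01] [[0.2, -0.2], [-0.3, 0.3], [0.2, -0.2]]
disp scene [ 5.78967e+02  2.43284e+02 -2.45000e-01] [[-0.0, -0.1], [0.1, 0.0], [-0.1, 0.0]]
disp  [ 5.79838e+02  2.44156e+02 -2.31000e-01] [[0.7, -0.1], [-0.1, 0.3], [0.5, 0.1], [0.3, 0.3], [0.3, 0.2], [-0.1, 0.4]]
seat top [ 6.03586e+02 -6.05460e+01  3.30000e-02] [[-0.0, -0.0], [0.1, -0.0], [-0.0, 0.0]]
seat scene [ 6.02644e+02 -6.32420e+01  3.40000e-02] [[-0.0, 0.1], [0.1, -0.0], [-0.1, -0.1]]
seat  [ 6.03471e+02 -6.14220e+01  3.30000e-02] [[0.3, 0.0], [0.4, 0.1], [0.3, 0.1], [0.2, 0.6], [0.3, 0.5], [0.2, 0.4]]
scene [1396.0585574   877.52360073 1332.60175393]
top [ 451.83341299    3.91855044 1448.99035463]
```

Run:
```python
import cv2
from h import *
im=cv2.imread("pics/top0.png")
cv2.imwrite("pics/cP.png",cv2.resize(im[95:235,190:310],None,fx=5,fy=5,interpolation=cv2.INTER_CUBIC))
for nm,uv,z in [("pan near rim",(235,173),130),("pan near rim L",(213,172),130),("R",(258,168),130),("pan rim110",(235,173),110),("kettle top",(580,343),230),("kettle",(560,335),100),("toaster l",(528,190),150),("kettle left",(522,335),60)]:
    print(nm,unproj("top",uv,z).round())
for uv in((237,145),(217,125),(257,140)): print("kettle base scene",unproj("scene",uv,0).round())
print(proj("scene",[[300,-480,z] for z in(0,100,200,300)]).round())
print(proj("top",[[207,-482,242]]))
```

```text
pan near rim [671. 241. 130.]
pan near rim L [672. 299. 130.]
R [686. 180. 130.]
pan rim110 [674. 244. 110.]
kettle top [ 265. -628.  230.]
kettle [ 264. -642.  100.]
toaster l [ 646. -532.  150.]
kettle left [ 256. -556.   60.]
kettle base scene [ 274. -638.    0.]
kettle base scene [ 244. -791.    0.]
kettle base scene [ 201. -610.    0.]
[[260. 167.]
 [258. 143.]
 [257. 118.]
 [255.  91.]]
[[521.55655535 366.43532756]]
```

View pics/cP.png

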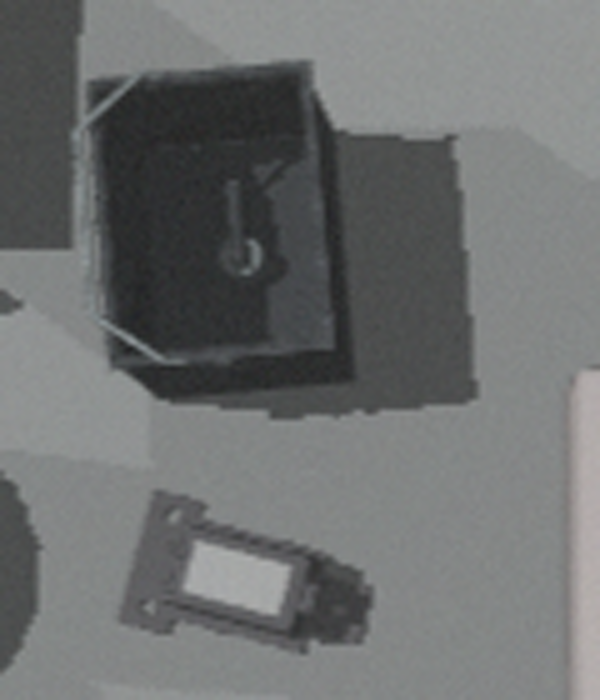

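Choice A: at (580, 244), yaw -0.225, its 56 mm hole spacing fits to 0.3 px. It is the smaller one, with its wide end to the left; B is larger and turned the other way. The seat is at (603, -61.5), yaw 0.033. Next I rise and turn the tool.

Call:
apply_moves(
  commands=[
    [8, 0, 0, -1, -0.1],
    [8, 0, 0, -1, -0.12],
    [8, 0, 0, -1, -0.12],
    [8, 0, 0, -1, -0.12],
    [8, 0, 0, -1, -0.12],
    [8, 0, 0, -1, -0.12],
    [8, 0, 0, -1, -0.12],
    [8, 0, 0, -1, -0.12],
    [8, 0, 0, 0, 0],
  ],
  squeeze=20,
)

```text
time_s: 0.85
eef_pos: [207.3, -482.7, 323.7]
ee_rot: [0.001, 0.781, 0.625, -0.001]
force: [0.4, -0.0, -0.3]
grip_width: 0.937
```

Call:
apply_moves(
  commands=[
    [8, 2, 0.5, 0, 0],
    [8, 3.4, 0.9, 0, 0],
    [8, 3.4, 0.9, 0, 0],
    [8, 3.4, 0.9, 0, 0],
    [8, 3.4, 0.9, 0, 0],
    [8, 3.4, 0.9, 0, 0],
    [8, 3.4, 0.9, 0, 0],
    [8, 3.4, 0.9, 0, 0],
    [8, 3.4, 0.9, 0, 0],
    [8, 3.4, 0.9, 0, 0],
    [8, 3.4, 0.9, 0, 0],
    [8, 3.4, 0.9, 0, 0],
  ],
)

```text
time_s: 1.85
eef_pos: [396.8, -119.7, 321.7]
ee_rot: [-0.0, 0.783, 0.621, -0.0]
force: [0.8, -0.5, 0.8]
grip_width: 0.938
```

Call:
apply_moves(
  commands=[
    [8, 3.4, 0.9, 0, 0],
    [8, 3.4, 0.9, 0, 0],
    [8, 3.4, 0.9, 0, 0],
    [8, 3.4, 0.9, 0, 0],
    [8, 3.4, 0.9, 0, 0],
    [8, 3.4, 0.9, 0, 0],
    [8, 3.4, 0.8, 0, 0],
    [8, 3.4, 0.8, 0, 0],
    [8, 3.4, 0.8, 0, 0],
    [8, 3.0, 0.6, 0, 0],
    [8, 2.0, 0.4, 0, 0],
    [8, 0, 0, 0, 0],
  ],
)

```text
time_s: 2.85
eef_pos: [562.1, 209.0, 320.3]
ee_rot: [-0.001, 0.782, 0.623, -0.001]
force: [-0.0, -0.6, 0.3]
grip_width: 0.936
```

```bash
cat > st.py <<'E'
from h import *
import sys
# usage: target x y z yaw -> remaining in tool axes (cm), roll
from scipy.spatial.transform import Rotation as R
s=ctrl.sense();q=s["ee_rot"];r=R.from_quat([q[1],q[2],q[3],q[0]]);p=s["eef_pos"]
ty=r.apply([0,1,0]);tz=r.apply([0,0,1]);yaw=np.arctan2(ty[1],ty[0])
print(s["time_s"],p.round(1),"toolY yaw",round(yaw,4),"tz",tz.round(4),"F",s["force"].round(1),"g",round(s["grip_width"]*85.4,2),s["joints"].round(2))
if len(sys.argv)>4:
    a=list(map(float,sys.argv[1:5]));print("shift cm",(r.inv().apply(np.array(a[:3])-p)/10).round(3),"roll",round(-(a[3]-yaw),4))
E
python3 st.py 580 244.5 100 -0.225
```

```text
2.85 [562.1 209.  320.3] toolY yaw -0.2258 tz [-2.3e-03  4.0e-04 -1.0e+00] F [-0.  -0.6  0.3] g 79.94 [0.16 0.45 1.1  0.   1.59 0.39]
shift cm [ 3.866  0.996 22.024] roll -0.0008
```

Call:
apply_moves(
  commands=[
    [8, 1.3, 0.3, 1, 0],
    [8, 1.3, 0.3, 2.5, 0],
    [8, 1.3, 0.3, 3, 0],
    [8, 0, 0.1, 3, 0],
    [8, 0, 0, 3, 0],
    [8, 0, 0, 3, 0],
    [8, 0, 0, 3, 0],
    [8, 0, 0, 2, 0],
    [8, 0, 0, 1, 0],
    [8, 0, 0, 0, 0],
    [8, 0, 0, 0, 0],
  ],
)

```text
time_s: 3.77
eef_pos: [580.4, 241.4, 107.9]
ee_rot: [0.0, 0.783, 0.623, 0.0]
force: [-0.4, -0.2, 1.3]
grip_width: 0.938
```

```bash
python3 st.py 580 244.5 22 -0.225
python3 - <<'E'
from h import *
import cv2
for n,(x,y,w,h) in (("top",(180,140,120,100)),("scene",(310,230,120,130))):
    im=ctrl.capture(n)[:,:,::-1];cv2.imwrite(f"pics/{n}1.png",im)
    cv2.imwrite(f"pics/{n}1c.png",cv2.resize(im[y:y+h,x:x+w],None,fx=4.5,fy=4.5,interpolation=cv2.INTER_CUBIC))
E
```

```text
3.7667 [580.4 241.4 107.9] toolY yaw -0.2266 tz [ 6.e-04  1.e-04 -1.e+00] F [-0.4 -0.2  1.3] g 80.11 [ 0.21  0.66  1.32 -0.    1.16  0.43]
shift cm [ 0.287 -0.116  8.594] roll -0.0016
```

View pics/top1c.png

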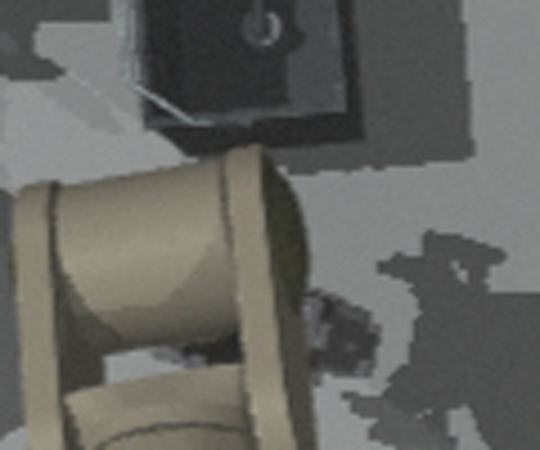

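View pics/scene1c.png

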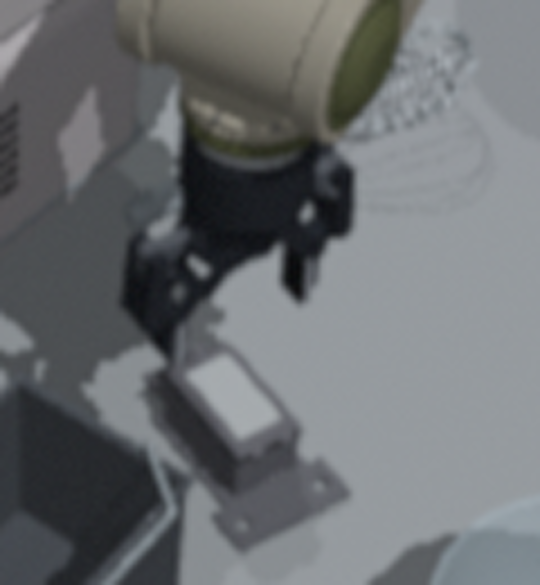

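The top view is mostly hidden by the wrist. The scene crop shows the open jaws straddling A, whose label is at about scene (363,319), with the pan and its bail well clear. I'll descend and close at 20 N.

Call:
apply_moves(
  commands=[
    [8, 0.1, -0.1, 0.6, 0],
    [8, 0.1, 0, 1.4, 0],
    [8, 0.1, 0, 1.6, 0],
    [8, 0, 0, 1.6, 0],
    [8, 0, 0, 1.4, 0],
    [8, 0, 0, 1.0, 0],
    [8, 0, 0, 0.6, 0],
    [8, 0, 0, 0, 0],
    [8, 0, 0, 0, 0],
  ],
)

```text
time_s: 4.62
eef_pos: [580.2, 244.9, 25.8]
ee_rot: [0.0, 0.782, 0.623, 0.0]
force: [-0.1, -0.3, 1.1]
grip_width: 0.938
```

```bash
python3 st.py 580 244.5 26 -0.225
python3 - <<'E'
from h import *
import cv2
for n,(x,y,w,h) in (("scene",(310,230,120,130)),):
    im=ctrl.capture(n)[:,:,::-1];cv2.imwrite(f"pics/{n}2.png",im)
    cv2.imwrite(f"pics/{n}2c.png",cv2.resize(im[y:y+h,x:x+w],None,fx=4.5,fy=4.5,interpolation=cv2.INTER_CUBIC))
E
```

```text
4.6167 [580.2 244.9  25.8] toolY yaw -0.225 tz [ 8.e-04  2.e-04 -1.e+00] F [-0.1 -0.3  1.1] g 80.12 [0.21 0.77 1.37 0.   1.   0.44]
shift cm [-0.047 -0.008 -0.018] roll -0.0
```

View pics/scene2c.png

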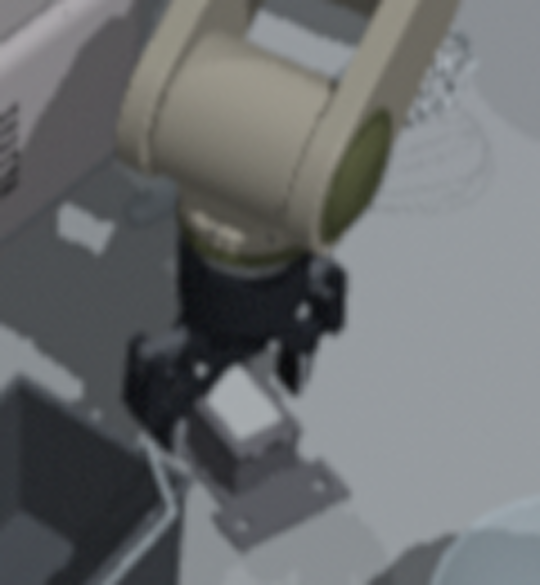

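The jaws straddle the hopper evenly and nothing is touched. I'll close gently.

Call:
apply_moves(
  commands=[
    [7, 0, 0, 0, 0],
    [6, 0, 0, 0, 0],
    [5.4, 0, 0, 0, 0],
    [5.0, 0, 0, 0, 0],
    [4.8, 0, 0, 0, 0],
    [4.6, 0, 0, 0, 0],
    [4.4, 0, 0, 0, 0],
    [4.2, 0, 0, 0, 0],
    [4, 0, 0, 0, 0],
    [4, 0, 0, 0, 0],
    [4, 0, 0, 0, 0],
    [4, 0, 0, 0, 0],
  ],
  squeeze=20,
)

```text
time_s: 5.67
eef_pos: [579.9, 244.9, 25.5]
ee_rot: [0.0, 0.782, 0.623, 0.0]
force: [-0.8, -0.2, 3.6]
grip_width: 0.533
```

```bash
python3 st.py 580 244.5 26 -0.225
python3 - <<'E'
from h import *
import cv2
for n,(x,y,w,h) in (("scene",(310,230,120,130)),):
    im=ctrl.capture(n)[:,:,::-1];cv2.imwrite(f"pics/{n}3.png",im)
    cv2.imwrite(f"pics/{n}3c.png",cv2.resize(im[y:y+h,x:x+w],None,fx=4.5,fy=4.5,interpolation=cv2.INTER_CUBIC))
E
```

```text
5.6667 [579.9 244.9  25.5] toolY yaw -0.225 tz [ 3.e-04  1.e-04 -1.e+00] F [-0.8 -0.2  3.6] g 45.52 [0.21 0.77 1.37 0.   1.   0.44]
shift cm [-0.035  0.013 -0.049] roll 0.0
```

View pics/scene3c.png

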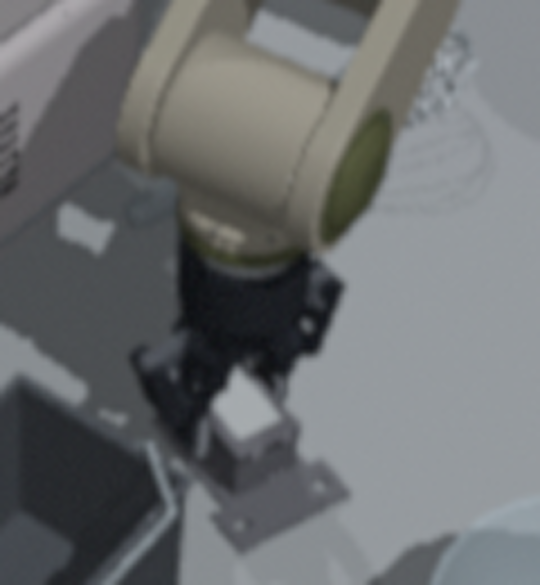

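Gripped at 45.5 mm, which matches the 46 mm hopper. I'll lift straight up.

Call:
apply_moves(
  commands=[
    [4, 0, 0, -0.2, 0],
    [4, 0, 0, -0.5, 0],
    [4, 0, 0, -1.0, 0],
    [4, 0, 0, -1.5, 0],
    [4, 0, 0, -2.0, 0],
    [4, 0, 0, -2.5, 0],
    [4, 0, 0, -2.5, 0],
    [4, 0, 0, -2.5, 0],
    [4, 0, 0, -2.5, 0],
    [4, 0, 0, -2.5, 0],
    [4, 0, 0, -2.5, 0],
    [4, 0, 0, -2.5, 0],
  ],
)

```text
time_s: 6.72
eef_pos: [579.6, 244.7, 254.4]
ee_rot: [0.0, 0.782, 0.623, 0.0]
force: [0.2, 0.4, -1.1]
grip_width: 0.536
```

Call:
apply_moves(
  commands=[
    [4, 0, 0, -2.0, 0],
    [4, 0, 0, -1.5, 0],
    [4, 0, 0, -1.0, 0],
    [4, 0, 0, -0.5, 0],
    [4, 0, 0, 0, 0],
    [4, 0, 0, 0, 0],
  ],
)

```text
time_s: 7.22
eef_pos: [579.7, 244.8, 301.5]
ee_rot: [-0.0, 0.782, 0.623, -0.001]
force: [0.7, -0.7, -1.8]
grip_width: 0.533
```

```bash
python3 st.py 603.3 -61.5 300 0.033
python3 - <<'E'
from h import *
import cv2
for n,(x,y,w,h) in (("scene",(310,150,120,130)),("top",(160,130,140,120))):
    im=ctrl.capture(n)[:,:,::-1];cv2.imwrite(f"pics/{n}4.png",im)
    cv2.imwrite(f"pics/{n}4c.png",cv2.resize(im[y:y+h,x:x+w],None,fx=4.5,fy=4.5,interpolation=cv2.INTER_CUBIC))
E
```

```text
7.2167 [579.7 244.8 301.5] toolY yaw -0.225 tz [-1.2e-03 -3.0e-04 -1.0e+00] F [ 0.7 -0.7 -1.8] g 45.51 [0.21 0.53 1.03 0.   1.58 0.44]
shift cm [-29.328   9.137   0.159] roll -0.258
```

View pics/scene4c.png

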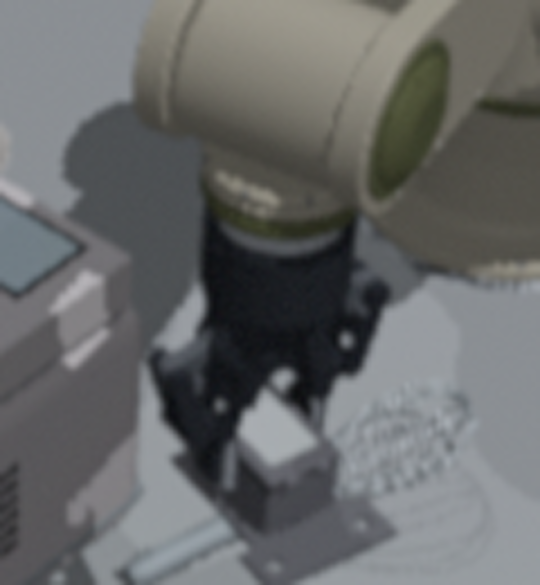

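View pics/top4c.png

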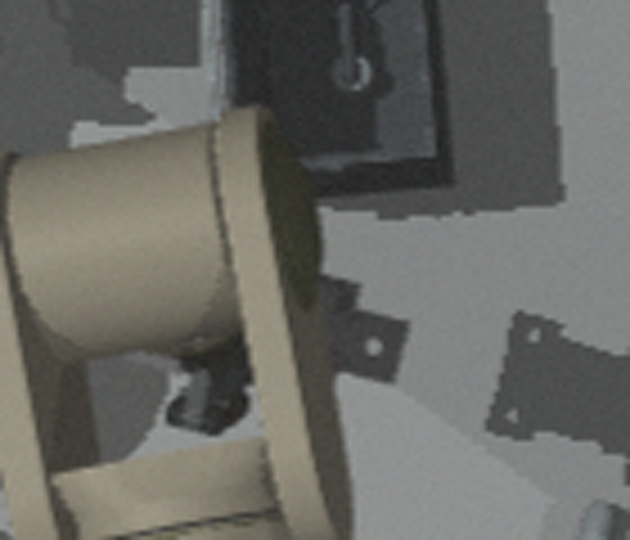

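Run:
```python
from h import *
S=lambda u,v:cr(u,v,4.5,310,150)
T=lambda u,v:cr(u,v,4.5,160,130)
obs=[("scene",S(274,568),(28,54,2)),("scene",S(361,525),(-28,54,2)),("top",T(375,346),(0,-54,2)),("scene",S(279,437),(0,0,46))]
# pose at lift if rigid: initial estimates moved by TCP shift (-0.2,-0.1,+276)
for nm,p in(("top",[580.3,244.9,-.218]),("scene",[578.8,243.2,-.235]),("comb",[579.7,244.1,-.231])):
    for n,uv,m in obs: print(nm,n,m,(proj(n,pose(p,276,m))[0]-uv).round(2))
```

```text
top scene (28, 54, 2) [0.55 0.04]
top scene (-28, 54, 2) [0.48 0.13]
top top (0, -54, 2) [ 0.06 -0.42]
top scene (0, 0, 46) [-3.35 -2.83]
scene scene (28, 54, 2) [-0.02 -0.65]
scene scene (-28, 54, 2) [ 0.14 -0.3 ]
scene top (0, -54, 2) [0.66 0.61]
scene scene (0, 0, 46) [-3.47 -3.51]
comb scene (28, 54, 2) [ 0.12 -0.25]
comb scene (-28, 54, 2) [0.24 0.03]
comb top (0, -54, 2) [0.32 0.13]
comb scene (0, 0, 46) [-3.43 -3.13]
```

After the lift the holes sit within 0.3 px of the rigid, level prediction, so nothing slipped. I'll turn, then carry across with the underside about 41 mm above the lid.

Call:
apply_moves(
  commands=[
    [4, 0, 0, 0, -0.04],
    [4, 0, 0, 0, -0.06],
    [4, 0, 0, 0, -0.06],
    [4, 0, 0, 0, -0.06],
    [4, 0, 0, 0, -0.038],
    [4, -0.3, 0, 0, 0],
    [4, -1, 0, 0, 0],
    [4, -1.8, 0.1, 0, 0],
    [4, -2.4, 0.1, 0, 0],
    [4, -2.6, 0.1, 0, 0],
    [4, -2.6, 0.1, 0, 0],
    [4, -2.6, 0.1, 0, 0],
  ],
)

```text
time_s: 8.32
eef_pos: [589.0, 110.1, 302.0]
ee_rot: [-0.0, 0.696, 0.718, -0.0]
force: [0.9, 0.1, -1.2]
grip_width: 0.535
```

Call:
apply_moves(
  commands=[
    [4, -2.6, 0.1, 0, 0],
    [4, -2.6, 0.2, 0, 0],
    [4, -2.6, 0.2, 0, 0],
    [4, -2.6, 0.2, 0, 0],
    [4, -2.4, 0.1, 0, 0],
    [4, -2.0, 0.1, 0, 0],
    [4, -1.4, 0, 0, 0],
    [4, -0.8, 0, 0, 0],
    [4, -0.3, 0, 0, 0],
    [4, 0, 0, 0, 0],
    [4, 0, 0, 0, 0],
    [4, 0, 0, 0, 0],
  ],
)

```text
time_s: 9.32
eef_pos: [603.9, -59.6, 302.4]
ee_rot: [-0.0, 0.695, 0.719, 0.0]
force: [0.5, 0.7, -0.7]
grip_width: 0.533
```

```bash
python3 st.py 603.2 -61.2 270.5 0.033
python3 - <<'E'
from h import *
import cv2
for n,(x,y,w,h) in (("scene",(190,110,160,140)),("top",(290,140,160,130))):
    im=ctrl.capture(n)[:,:,::-1];cv2.imwrite(f"pics/{n}5.png",im)
    cv2.imwrite(f"pics/{n}5c.png",cv2.resize(im[y:y+h,x:x+w],None,fx=4,fy=4,interpolation=cv2.INTER_CUBIC))
E
```

```text
9.3167 [603.9 -59.6 302.4] toolY yaw 0.0341 tz [ 1.e-04  2.e-04 -1.e+00] F [ 0.5  0.7 -0.7] g 45.51 [-0.29  0.47  1.12  0.    1.55 -0.33]
shift cm [-0.16  -0.079  3.19 ] roll 0.0011
```

View pics/scene5c.png

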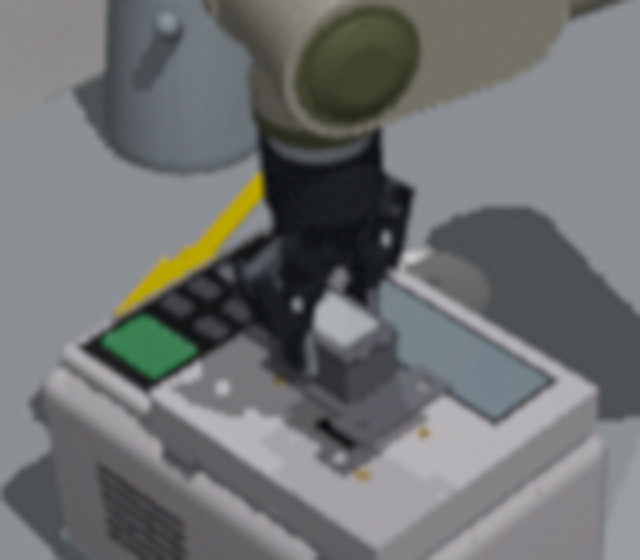

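View pics/top5c.png

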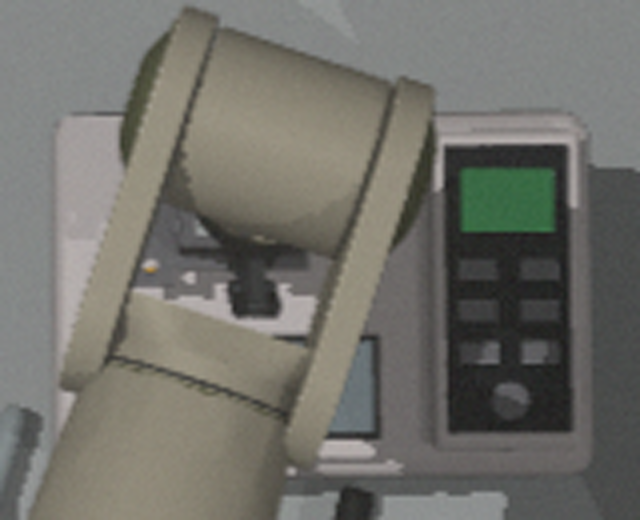

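The carry is done. The scene crop shows flange holes at about crop (340,457) and (428,386), with threads at (363,475) and (424,433), 40 mm below. I'll apply the small correction and descend to about 15 mm.

Call:
apply_moves(
  commands=[
    [4, -0.05, -0.02, 0.2, 0],
    [4, -0.05, -0.03, 0.4, 0],
    [4, -0.05, -0.03, 0.5, 0],
    [4, 0, 0, 0.5, 0],
    [4, 0, 0, 0.4, 0],
    [4, 0, 0, 0.3, 0],
    [4, 0, 0, 0.2, 0],
    [4, 0, 0, 0, 0],
    [4, 0, 0, 0, 0],
    [4, 0, 0, 0, 0],
  ],
)

```text
time_s: 10.25
eef_pos: [603.3, -62.1, 277.5]
ee_rot: [0.0, 0.695, 0.719, 0.0]
force: [0.0, -0.0, -0.3]
grip_width: 0.538
```

```bash
python3 st.py 603.2 -61.2 270.5 0.033
python3 - <<'E'
from h import *
import cv2
ims={n:[ctrl.capture(n)[:,:,::-1].astype(float) for _ in range(3)] for n in("scene","top")}
for n,(x,y,w,h) in (("scene",(245,185,75,65)),("top",(310,165,80,60))):
    im=np.mean(ims[n],0).astype(np.uint8);cv2.imwrite(f"pics/{n}6.png",im)
    cv2.imwrite(f"pics/{n}6c.png",cv2.resize(im[y:y+h,x:x+w],None,fx=8,fy=8,interpolation=cv2.INTER_CUBIC))
E
python3 st.py 603.2 -61.2 270.5 0.033
```

```text
10.25 [603.3 -62.1 277.5] toolY yaw 0.033 tz [ 4.e-04 -1.e-04 -1.e+00] F [ 0.  -0.  -0.3] g 45.97 [-0.3   0.48  1.17  0.    1.49 -0.33]
shift cm [ 0.089 -0.006  0.705] roll -0.0
10.55 [603.2 -62.1 277.4] toolY yaw 0.033 tz [ 2.e-04 -0.e+00 -1.e+00] F [-0.1 -0.  -1. ] g 45.97 [-0.3   0.48  1.17  0.    1.49 -0.33]
shift cm [ 0.089 -0.     0.688] roll 0.0
```

View pics/scene6c.png

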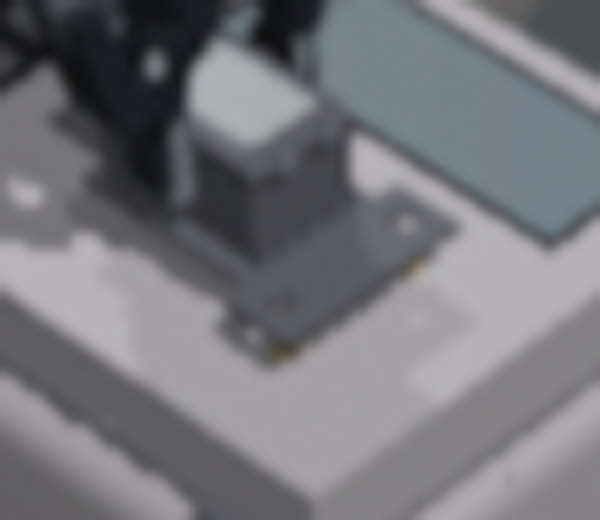

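View pics/top6c.png

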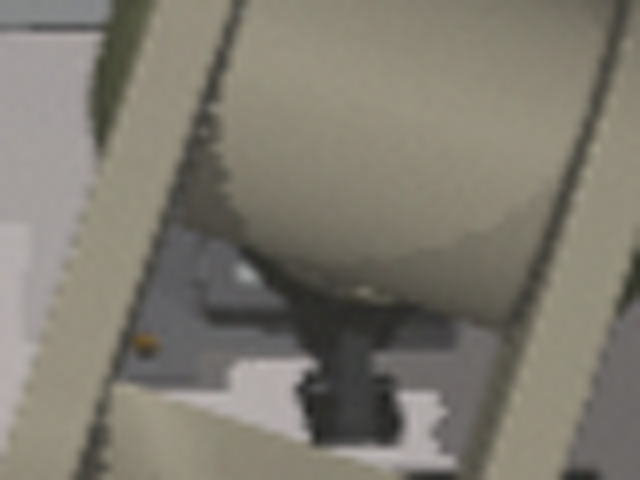

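```bash
python3 - <<'E'
from h import *
import cv2
S=lambda u,v:cr(u,v,8,245,185)
T=lambda u,v:cr(u,v,8,310,165)
z=277.4-25.5
for zz in(z-1,z,z+1):
    o=[("scene",S(255,337),(28,54,2)),("scene",S(407,224),(-28,54,2))]
    p,r=fit(o,zz,[603,-61,.03]);print(zz,"scene disp",p.round(3),r.round(2).tolist())
q=unproj("top",T(146,345),z+2);print("top hole1",q, "-> origin",q[:2]-pose([0,0,.033],0,(-28,54,0))[0,:2])
print("scene hole1 per-height",[unproj("scene",S(407,224),z+h).round(1).tolist() for h in(0,2,4)],"hole0",[unproj("scene",S(255,337),z+h).round(1).tolist() for h in(0,2,4)])
# expected pixels for hole1,0 at origin TCP-offset
E
echo seat top 603.6,-60.5 scene 602.6,-63.2
```

```text
250.89999999999998 scene disp [ 6.07286e+02 -6.20780e+01 -1.90000e-02] [[1.45, -1.96], [-1.48, 2.07]]
251.89999999999998 scene disp [ 6.08031e+02 -6.12590e+01 -1.90000e-02] [[1.45, -1.96], [-1.47, 2.07]]
252.89999999999998 scene disp [ 6.08775e+02 -6.04390e+01 -1.90000e-02] [[1.44, -1.95], [-1.47, 2.06]]
top hole1 [573.14736239  -7.66629152 253.9       ] -> origin [602.91379436 -60.71305889]
scene hole1 per-height [[571.2, -11.5, 251.9], [572.7, -9.9, 253.9], [574.3, -8.2, 255.9]] hole0 [[643.3, -6.6, 251.9], [644.7, -5.0, 253.9], [646.0, -3.4, 255.9]]
seat top 603.6,-60.5 scene 602.6,-63.2
```

Run:
```python
from h import *
import cv2
z=251.9
im=cv2.imread("pics/scene6.png");x,y,w,h=245,185,75,65
c=cv2.resize(im[y:y+h,x:x+w],None,fx=8,fy=8,interpolation=cv2.INTER_CUBIC)
p=[602.3,-63.9,.033]  # scene-frame expected
F=[(40,69),(40,39),(30,39),(30,-39),(17,-39),(17,-69),(-17,-69),(-17,-39),(-30,-39),(-30,39),(-40,39),(-40,69)]
def dr(M,col):
    q=proj("scene",pose(p,z,M));q=((q-[x,y]+.5)*8-.5).round().astype(int);cv2.polylines(c,[q.reshape(-1,1,2)],True,col,1)
dr([(a,b,4) for a,b in F],(0,255,0));dr([(-23,-38,46),(23,-38,46),(23,38,46),(-23,38,46)],(255,0,0))
t=np.linspace(0,6.28,20)
for hx,hy in((28,54),(-28,54),(0,-54)): dr([(hx+2.5*np.cos(a),hy+2.5*np.sin(a),4) for a in t],(0,0,255))
cv2.imwrite("pics/ov6.png",c)
```

```text
(no output)
```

View pics/ov6.png

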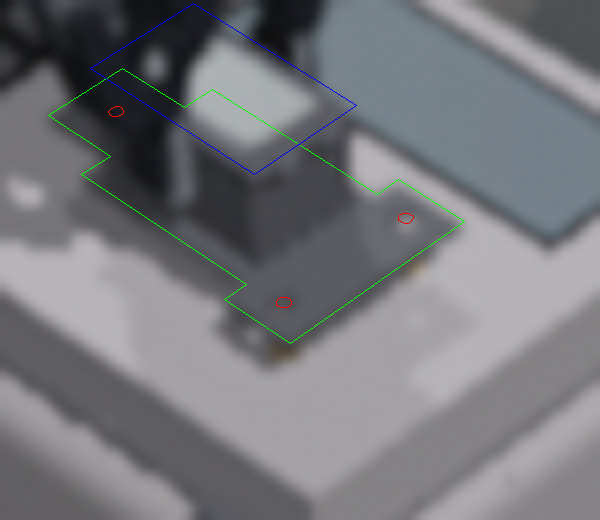

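The bright patch at crop (255,337) is light through the flange's shadow, not a hole. The real hole0 is the dark spot at (285,300). The overlay matches the flange within about 0.7 px (1–2 mm), and in the top view thread1's brass shows through hole1 at about top (328,208). I'll make the last small correction and descend to 10 mm.

Call:
apply_moves(
  commands=[
    [4, 0.02, 0, 0.1, 0],
    [4, 0.02, 0.01, 0.2, 0],
    [4, 0.02, 0.01, 0.2, 0],
    [4, 0, 0, 0.12, 0],
    [4, 0, 0, 0.06, 0],
    [4, 0, 0, 0, 0],
    [4, 0, 0, 0, 0],
    [4, 0, 0, 0, 0],
  ],
)

```text
time_s: 11.22
eef_pos: [603.4, -61.5, 270.6]
ee_rot: [0.0, 0.695, 0.719, 0.0]
force: [0.2, 0.8, -0.6]
grip_width: 0.535
```

```bash
python3 st.py 603.2 -61.2 270.5 0.033
cat > look.py <<'E'
from h import *
import cv2,sys
k=sys.argv[1]
s=ctrl.sense()["eef_pos"];z=s[2]-25.5
ims={n:[ctrl.capture(n)[:,:,::-1].astype(float) for _ in range(4)] for n in("scene","top")}
seat={"scene":[602.6,-63.2,.034],"top":[603.6,-60.5,.033]}
F=[(40,69),(40,39),(30,39),(30,-39),(17,-39),(17,-69),(-17,-69),(-17,-39),(-30,-39),(-30,39),(-40,39),(-40,69)]
t=np.linspace(0,6.28,20)
for n,(x,y,w,h) in (("scene",(245,185,75,65)),("top",(310,180,50,45))):
    f=8 if n=="scene" else 12
    im=np.mean(ims[n],0).astype(np.uint8);cv2.imwrite(f"pics/{n}{k}.png",im)
    c=cv2.resize(im[y:y+h,x:x+w],None,fx=f,fy=f,interpolation=cv2.INTER_CUBIC);cv2.imwrite(f"pics/{n}{k}c.png",c)
    def dr(M,z,col):
        q=proj(n,pose(seat[n],z,M));q=((q-[x,y]+.5)*f-.5).round().astype(int);cv2.polylines(c,[q.reshape(-1,1,2)],True,col,1)
    dr([(a,b,4) for a,b in F],z,(0,255,0));dr([(a,b,0) for a,b in F],z,(0,160,0))
    for hx,hy in((28,54),(-28,54),(0,-54)):
        ci=[(hx+2.5*np.cos(a),hy+2.5*np.sin(a),0) for a in t]
        dr(ci,z+4,(0,0,255));dr(ci,z,(255,0,255));dr(ci,235,(0,255,255))
    cv2.imwrite(f"pics/{n}{k}o.png",c)
E
python3 look.py 7
```

```text
11.2167 [603.4 -61.5 270.6] toolY yaw 0.0331 tz [ 1.e-04 -0.e+00 -1.e+00] F [ 0.2  0.8 -0.6] g 45.67 [-0.29  0.48  1.18 -0.    1.48 -0.33]
shift cm [ 0.028 -0.02   0.008] roll 0.0001
```

View pics/scene7o.png

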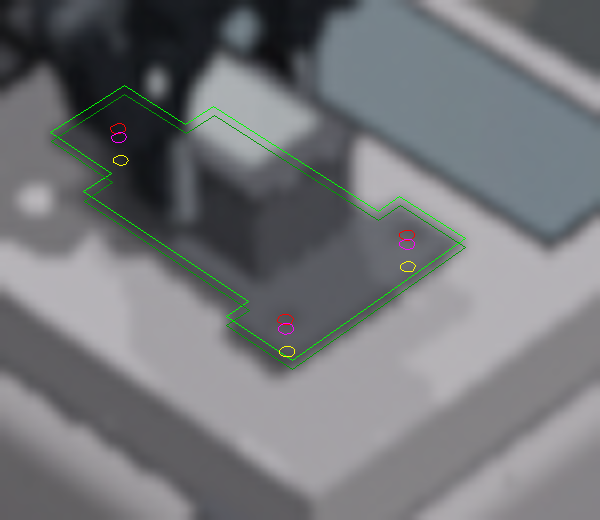

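View pics/scene7c.png

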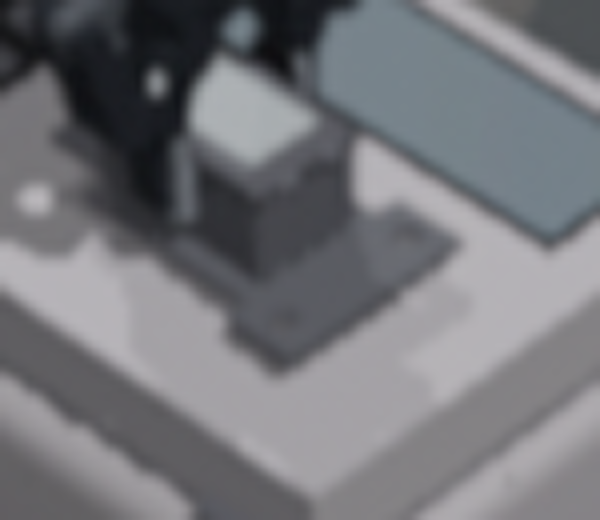

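View pics/top7o.png

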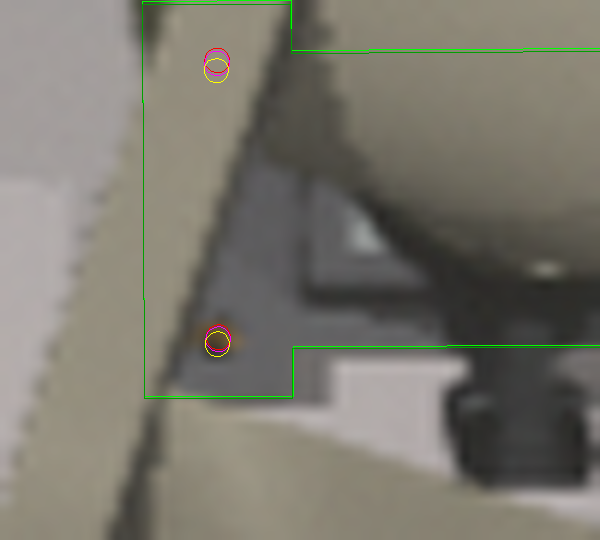

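View pics/top7c.png

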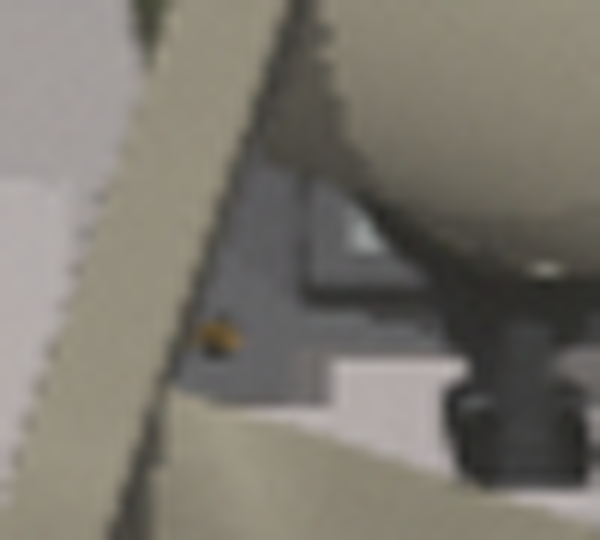

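Run:
```python
import cv2,numpy as np
for n in("7c","7o"): 
    pass
im=cv2.imread("pics/scene7.png");x,y,w,h=268,205,40,30
c=cv2.resize(im[y:y+h,x:x+w],None,fx=20,fy=20,interpolation=cv2.INTER_LANCZOS4)
c=np.clip((c.astype(float)-50)*2,0,255).astype(np.uint8)
import sys;sys.argv=["",""]
from h import *
z=245.1;seat=[602.6,-63.2,.034];t=np.linspace(0,6.28,24)
for hx,hy in((28,54),(-28,54)):
    for zz,col in((z+4,(0,0,255)),(z,(255,0,255))):
        q=proj("scene",pose(seat,zz,[(hx+2.5*np.cos(a),hy+2.5*np.sin(a),0) for a in t]));q=((q-[x,y]+.5)*20-.5).round().astype(int)
        cv2.polylines(c,[q.reshape(-1,1,2)],True,col,1)
for zz in(z,z+4):
    q=proj("scene",pose(seat,zz,[(40,39,0),(40,69,0),(-40,69,0),(-40,39,0)]));q=((q-[x,y]+.5)*20-.5).round().astype(int)
    cv2.polylines(c,[q.reshape(-1,1,2)],False,(0,255,0),1)
cv2.imwrite("pics/z7.png",c)
```

```text
(no output)
```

View pics/z7.png

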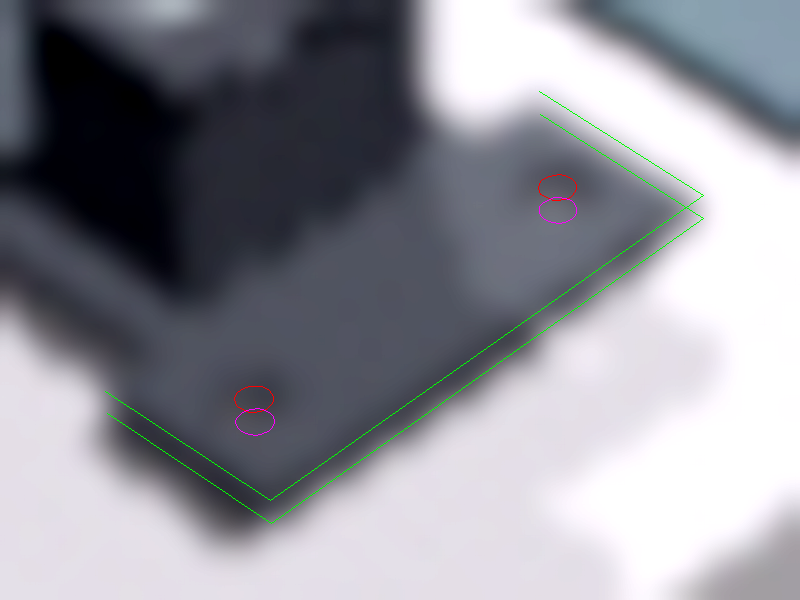

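```bash
python3 st.py 603.2 -61.2 270.5 0.033
python3 - <<'E'
import cv2,numpy as np
from h import *
a=cv2.imread("pics/top0.png");b=cv2.imread("pics/top7.png")
cv2.imwrite("pics/cmp.png",cv2.resize(np.vstack([b[90:360,40:620]]),None,fx=1.35,fy=1.35))
# edge-based yaw/pos: scene unclipped
E
```

```text
11.6167 [603.4 -61.5 270.5] toolY yaw 0.033 tz [ 0.  0. -1.] F [ 0.1  0.5 -0.3] g 45.53 [-0.29  0.48  1.18  0.    1.48 -0.33]
shift cm [ 0.029 -0.017  0.002] roll -0.0
```

View pics/cmp.png

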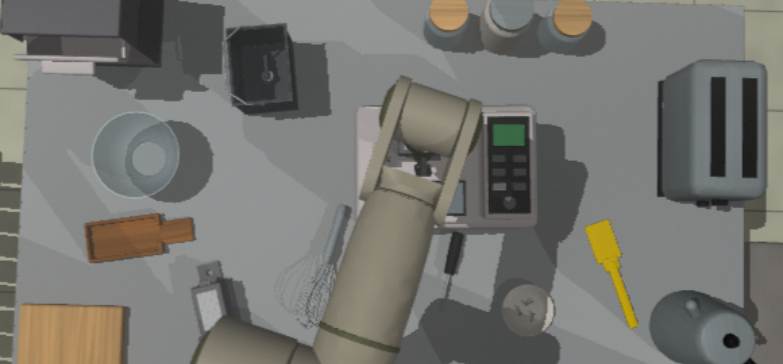

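View pics/scene7.png

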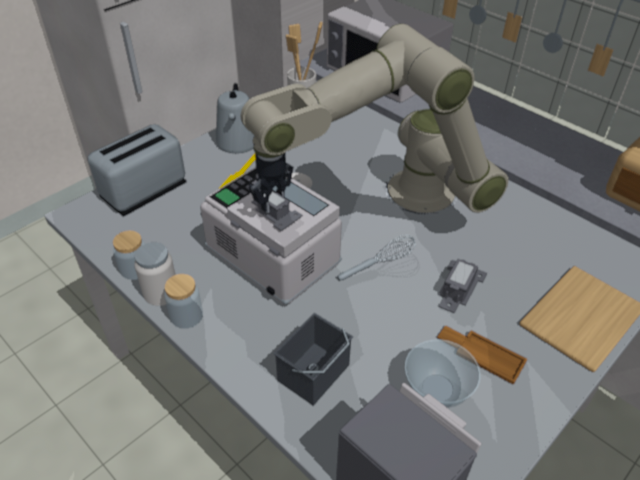

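The top and scene views show every bystander in its original place, the dispenser held level over the lid, and the pose steady at 0.3 mm from target. I'm handing in.

```bash
python3 - <<'E'
from rig import ctrl
print(ctrl.finish_job())
E
python3 st.py 603.2 -61.2 270.5 0.033
```

```text
the job is handed in; nothing more can be done
None
the job is handed in; nothing more can be done
```

I gripped the smaller dispenser by its hopper's long walls at 20 N and am holding it level over the lid opening, about 10 mm up. Its wide end is over the two-thread end. I handed the job in at about 11.6 s.

**Last checks**
- **Arm:** it was steady, within 0.4 mm of the target sideways and with no measurable tilt or turn error.
- **Grip:** the opening was 45.5 mm, which matches the 46 mm hopper.
- **Contact:** the wrist force stayed within noise over the machine, so nothing suggests the dispenser touched it.
- **Holes:** from above, thread1's brass showed through hole1, about where it should be.
- **Everything else:** the other things looked unmoved in the final pictures.

**What I could not settle**
- **Sideways position:** the cameras disagreed by about 1–2 mm. The side view put the dispenser slightly nearer the robot and the top view slightly farther away. I kept the position between them, which the arm's own readings also gave.
- **Hole2:** the gripper hid it at the end, so its alignment is worked out from the rigid grasp.
- **Height:** the gap comes from the arm's height reading and was not seen directly.

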